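Shut the round compact

ROBOT

A 6-joint arm with a two-finger parallel gripper is mounted at the origin on the work surface. World frame = base frame: x ahead of the robot, y to its left, z up, the work surface at z = 0. Lengths are in m, angles in rad, forces in N, time in s.
With the tool pointing down it reaches from about 0.35 to 0.975 m from the base axis. Payload 4.9 kg.
Tool frame: the origin (TCP) lies at the very end of the fingers, on their centre line; the grasp point (between the pads) lies 19 mm behind it (manip.grasp_offset is the distance from the TCP to the grasp point, in m); z points along the fingers, y is the line along which they close (so a half turn about z gives the same grasp; the last joint's range is limited). The gripper opens to 85 mm and grips with 20 to 120 N. Pads are 22 mm wide; open, the fingers measure 114 mm over their backs; the gripper's body (76 mm by 85 mm) begins 54 mm behind the grasp point. The pads swing forward as they close: fully open they stand 13 mm farther back than shut.
Start: joints at [-1.335, 0.053, 1.613, -0, 1.476, -0.119], TCP at [0.217, -0.586, 0.231] pointing down, gripper open.
Joint ranges: [-3.01, 3.01], [-1.01, 2.22], [0.06, 2.58], [-1.02, 4.17], [0.09, 2.62], [-3.14, 3.14]. Speed limits (rad/s): [2.57, 2.57, 3.14, 3.14, 3.14, 3.14].

INTERFACE

Orientations are given as a unit quaternion [w, x, y, z].
In Python, from plant import manip, eyes, job_done, models gives the robot as it stands.
- The arm moves only by the tool servo_tool, never from a script. Its argument "motion" is one flat list of numbers, 5 for each row, row after row: the opening, from -1 (shut) to 1 (fully open), then the shift along the tool's x, y, z normalised to -1 to 1, where 1 is 120 mm, then the turn about the tool's z normalised to -1 to 1, where 1 is 45 degrees. A call has 1 to 5 rows; each row is the pose to reach, as a shift and turn from the pose commanded when the call began, along the tool's axes at that moment; what a row does not reach only later rows make up. A row lasts 1/8 s, in which the tool goes at most 62.5 mm and 10.7 degrees, less where a joint would pass 70% of its speed; a pose out of reach is approached as far as the arm can. A call with a number of a shift or a turn outside -1 to 1 is refused whole. A call with a gripper value outside its range is refused whole. The fingers move at their own pace and stop on an object; the grip force is fixed at half the most. Time passes only in rows, so rows that repeat a pose let the fingers close. It gives the time, the measured TCP pose, the force, the opening and the grip force at its end, in the units of the state.
- manip.state(): the state, without advancing time (a new reading comes with each control period).
- eyes.grab_frame(name): name is "scene" or "top"; returns (picture, depth): 384x512x3 uint8, red, green, blue; 384x512 float32, m along the optical axis (not along the pixel's ray), 0 where there is no reading.
- eyes.camera_params(name): a dict with "fov_y" (degrees; the focal length in pixels is half the picture's height over the tangent of half this angle, whatever the lens; pixels are square), "cx", "cy" (the principal point, pixels), "pose" (4x4, takes a point from camera to world coordinates). Camera axes: x right, y up, looking along -z (the intrinsics and any distortion apply to the point x, -y, -z); pixel columns grow to the right and rows downward; lengths in m; the calibration is good to about 2 mm. A picture is of the moment at which its call begins. camera_params takes no time and is no camera call.
- job_done(): hands the job in; it is judged then, once.
Trained networks look in the newest picture that a camera, given by its name, has taken for a name from the list of things; names that differ only in an ending like _2 or _b are one class to them, and where a whole thing is asked for, a point or a joint stands for the part that bears it (a point fixed in the world has none). Each returns a list of dicts, best first, with "p" (0 to 1); they miss things now and then, are a little off and sometimes report something else, mostly with a low value. They report only what shows in the picture. A call takes as long as a camera call. They do not tell look-alikes from the thing itself.
- models.regions_of(camera, label): "mask" (384x512 bool, what is visible of it) and "pixel" ([column, row] in pixels, amid what is visible of it).
The state is a dict: "time": time; "joint_pos": joint angles; "joint_vel": joint speeds; "joint_efforts": joint torques, N m; "tool_pos": TCP position; "tool_rot": TCP orientation; "contact_force": force on the tool from outside, world axes, zero at the start; "ft_torque": the same for the moment, N m; "gripper_width": opening from 0.0 (shut) to 1.0 (fully open); "grasp_force": force on a finger pad.
Only numpy, scipy, OpenCV 4.12 (cv2) and the standard library are available. Lean on these libraries where they do the work, as an engineer would, in place of code of your own. Each camera call takes 0.05 s, during which the arm holds its last target. There are 200 camera calls.

TASK

On the vanity two gold compacts stand with their mirror lids flipped open, one round and one square. With the fingertips, push the lid of the round compact over and press it gently down until it is fully shut, leaving the compact where it stands, then withdraw. Do not pick it up, leave the square compact open as it is, and do not disturb anything else.

Things in the scene. Friction and masses are not known exactly. Their poses are not given: they have to be found in the camera images.
- round_compact: Gold compact with a ROUND base and a round flip-top lid, both 76 mm across; base 12 mm high, lid 7 mm thick, 20 mm overall when shut, 0.25 kg. The hinge axis lies 37 mm from the centre along +x, 12.5 mm above the underside. The lid's lower (mirror) face lies on the hinge axis; its outer face is 7 mm off. Origin: centre of its underside. The compact's own x axis points from the clasp side to the hinge side (the hinge runs along its y axis at the +x rim), z up. It is loose.
- round_lid (a joint): Joint of the round compact's lid: 0 = shut flat on the base, 1.57 rad = standing upright, more = leaning back beyond the hinge (end stop 2.05). It starts between 1.6 and 1.95. A light friction hinge: the lid stays wherever it is left, and a push of about 0.5 N at its free edge moves it.
- round_lid_edge (a point): Middle of the free edge of the round compact's lid, half-way through its thickness, 74 mm from the hinge axis; it moves with the lid.
- square_compact: Gold compact with a SQUARE base and lid, 70 x 70 mm, base 12 mm high, lid 7 mm thick, also standing open (hinge 34 mm from the centre along its +x). To be left alone. Origin: centre of its underside. The compact's own x axis points from the clasp side to the hinge side (the hinge runs along its y axis at the +x rim), z up. It is loose.
- square_lid (a joint): Joint of the square compact's lid: 0 = shut flat on the base, 1.57 rad = standing upright, more = leaning back beyond the hinge (end stop 2.05). It starts between 1.6 and 1.95. A light friction hinge: the lid stays wherever it is left, and a push of about 0.5 N at its free edge moves it.
- square_lid_edge (a point): Middle of the free edge of the square compact's lid, 68 mm from its hinge axis. To be left alone.
- cologne: Glass cologne bottle, 36 x 52 mm (x, y) by 106 mm high with its cap. Origin: centre of its underside. To be left alone.
- brush: Make-up brush lying down, wooden handle and black head, 172 mm along its own x, up to 24 mm thick. Origin: below its middle. To be left alone.
- lipstick: Black lipstick standing upright, 19 mm across, 72 mm high. Origin: centre of its underside. To be left alone.
- cream_jar: White cream jar, 56 mm across, 45 mm high. Origin: centre of its underside. To be left alone.
- nail_polish: Small amber bottle with a black cap, 32 mm across, 72 mm high. Origin: centre of its underside. To be left alone.
- tray_front (a point): Top of the front corner nearest the middle of the table (the +y end) of the acrylic tray, 206 mm wide towards -y, 52 mm above the table, which stands 20 to 50 mm out of a fixed clear acrylic drawer unit (160 x 220 mm, 110 mm high, with a 50 mm pot on top) beyond it in +x. To be left alone.
Mind the look-alikes: they are no part of the job. Leave any black look-alike of the round_compact alone.

How it is judged:
By the outcome, as a careful person would: the job done as asked, in the order asked, and still so for the second after the job is handed in, with the robot touching nothing.
It also fails if it takes over 38 s, if anything falls off the work surface, if the arm or the gripper's body presses on something with over 40 N, if the wrist force passes 120 N, or if a joint passes its speed limit or range.

## Working session

There is one attempt and no reset: what is moved stays moved. The work goes in short steps, Python scripts to look and compute and a tool call to move; the robot and the scene stay as the last step left them, time stands still between calls to the robot, and variables do not carry over. Pictures are saved under pics/ and viewed, at most 10 in all, crops included, and the job is handed in when it is done.

Besides the shell and the picture viewer there is one more tool, called as name(argument=value, ...), one argument or row to a line, values as JSON. servo_tool: Moves the arm, as the interface text tells. Its arguments: {"type":"object","properties":{"motion":{"type":"array","items":{"type":"number","minimum":-1,"maximum":1}}},"required":["motion"]}

```bash
mkdir -p pics; cat > h.py <<'E'
import numpy as np,cv2
from plant import manip,eyes,models,job_done
def pts(cam,depth):
    p=eyes.camera_params(cam);f=192/np.tan(np.radians(p['fov_y']/2))
    r,c=np.mgrid[0:384,0:512]
    q=np.stack([(c-p['cx'])/f*depth,-(r-p['cy'])/f*depth,-depth,np.ones_like(depth)],-1)
    return (q@np.array(p['pose']).T)[...,:3]
E
python3 - <<'E'
from h import *
ims=[]
for cam in('scene','top'):
    im,d=eyes.grab_frame(cam);P=pts(cam,d);np.savez(cam+'.npz',im=im,d=d,P=P)
    ims.append(im)
    print(cam,{k:v for k,v in eyes.camera_params(cam).items()})
    for l in('round_compact','round_lid','square_compact'):
        for m in models.regions_of(cam,l)[:3]:
            k=m['mask']&(d>0);print(l,round(m['p'],2),np.round(m['pixel']),k.sum(),np.round(np.median(P[k],0),3),np.round(P[k].min(0),3),np.round(P[k].max(0),3))
    cv2.imwrite(f'pics/{cam}.png',cv2.resize(im[...,::-1],(800,600)))
print(manip.state())
E
```

```text
scene {'fov_y': 57.049511152741616, 'cx': 257.3908314406689, 'cy': 191.21258646183605, 'pose': array([[-0.86919958, -0.32690316,  0.37098034,  0.90945771],
       [ 0.49425617, -0.59602977,  0.63281858,  0.47609737],
       [ 0.01424493,  0.73340496,  0.67964273,  0.64912189],
       [ 0.        ,  0.        ,  0.        ,  1.        ]])}
round_compact 0.97 [267. 219.] 835 [0.61  0.007 0.014] [ 0.548 -0.042 -0.002] [0.634 0.038 0.089]
round_compact 0.92 [265. 266.] 951 [0.659 0.108 0.019] [ 0.609  0.059 -0.001] [0.697 0.14  0.024]
round_compact 0.83 [234. 197.] 586 [ 0.638 -0.115  0.019] [ 0.588 -0.159 -0.002] [ 0.672 -0.085  0.024]
round_lid 0.96 [229. 202.] 494 [ 0.636 -0.119  0.019] [ 0.588 -0.16  -0.001] [ 0.672 -0.085  0.024]
round_lid 0.9 [270. 266.] 823 [0.659 0.105 0.019] [0.621 0.065 0.011] [0.694 0.139 0.024]
round_lid 0.72 [324. 200.] 509 [0.434 0.004 0.019] [ 0.394 -0.045 -0.001] [0.469 0.039 0.023]
square_compact 0.82 [247. 162.] 567 [ 0.548 -0.214  0.024] [ 0.465 -0.326 -0.003] [ 0.582 -0.176  0.08 ]
square_compact 0.6 [243. 160.] 322 [ 0.559 -0.208  0.051] [ 0.508 -0.2
[... 1087 characters left out ...]
nt_pos': array([-1.33500499e+00,  5.28107472e-02,  1.61308261e+00,  5.00790087e-06,
        1.47595302e+00, -1.19025812e-01]), 'joint_vel': array([-0.00133103, -0.00022015, -0.00135838,  0.00024525,  0.00133593,
       -0.00036381]), 'joint_efforts': array([ 3.09767747e-04, -3.93049192e+01, -3.69811606e+01, -1.77880895e-05,
        2.46979762e-03,  1.37715546e-05]), 'tool_pos': array([ 0.21710345, -0.58599074,  0.23112564]), 'tool_rot': array([-1.26790096e-04,  9.84304365e-01,  1.76479183e-01, -4.91385676e-06]), 'contact_force': array([-0.07719139,  0.06491881,  0.66454003]), 'ft_torque': array([ 0.04530814, -0.02410941,  0.03033116]), 'grasp_force': 0.0, 'gripper_width': 1.0032075340421869}
```

View pics/scene.png

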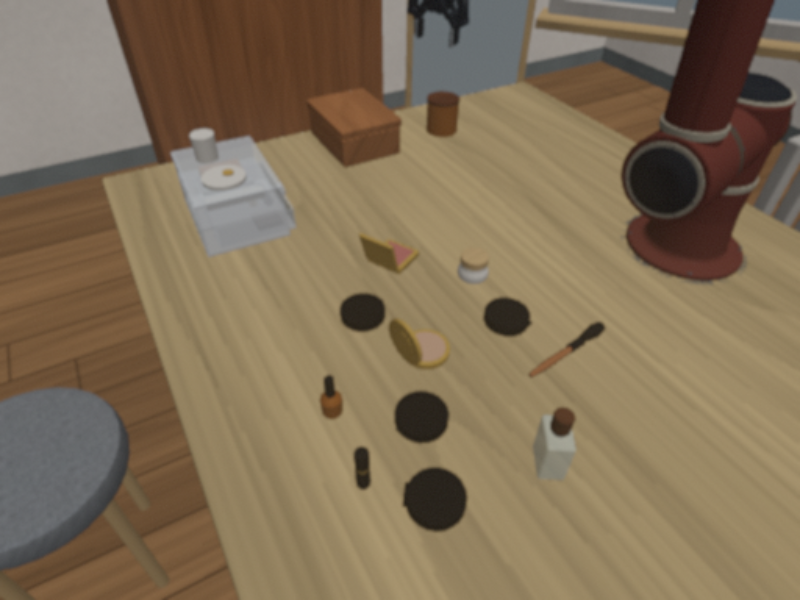

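View pics/top.png

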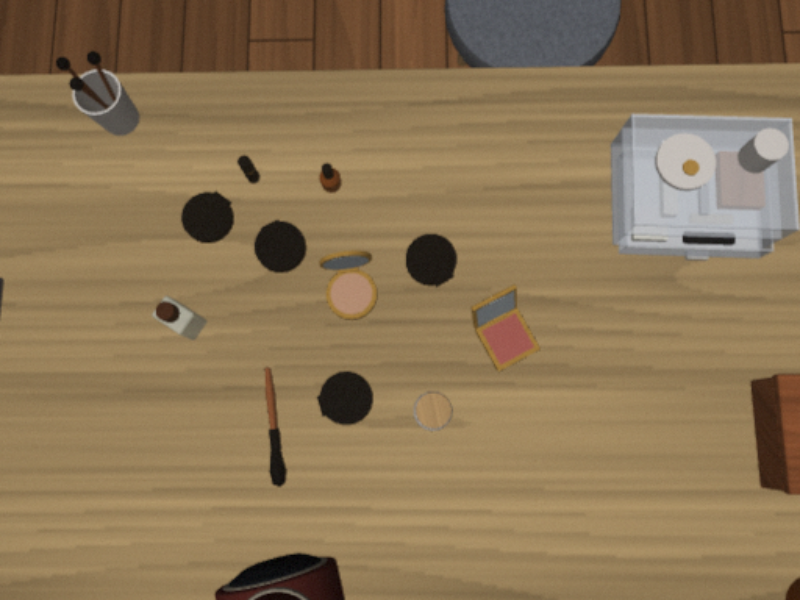

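The round gold compact is at about (350,293) in the top view, with its lid at (345,260). The square one is at (505,335), and four black shut look-alikes stand around them. Next I fit the base and lid poses.

```bash
python3 - <<'E'
from h import *
for cam in('top','scene'):
    z=np.load(cam+'.npz');P=z['P'];im=z['im'];d=z['d']
    near=(d>0)&(np.hypot(P[...,0]-.6,P[...,1])<.075)&(P[...,2]>.006)
    hsv=cv2.cvtColor(im,cv2.COLOR_RGB2HSV)
    near&=~((P[...,1]>.055)|(P[...,1]<-.06))
    b=near&(P[...,2]<.018);l=near&(P[...,2]>.03)
    B=P[b].astype(np.float32)
    (c,r)=cv2.minEnclosingCircle(B[:,:2]);print(cam,b.sum(),'base',np.round(c,4),round(r,4),np.round(B.mean(0),4))
    L=P[l];m=L.mean(0);u,s,v=np.linalg.svd(L-m,full_matrices=False)
    print('lid',l.sum(),np.round(m,4),'n',np.round(v[2],3),s/np.sqrt(len(L)),L.min(0),L.max(0), 'yaw',np.degrees(np.arctan2(v[2][1],v[2][0])))
    for lo in(.03,.045,.06,.075):
        k=L[(L[:,2]>lo)&(L[:,2]<lo+.015)];print(lo,len(k),np.round(k.mean(0),4),k[:,1].min(),k[:,1].max())
E
```

```text
Traceback (most recent call last):
cv2.error: OpenCV(4.12.0) /io/opencv/modules/imgproc/src/shapedescr.cpp:201: error: (-215:Assertion failed) count >= 0 && (depth == CV_32F || depth == CV_32S) in function 'minEnclosingCircle'
```

```bash
python3 - <<'E'
from h import *
for cam in('top','scene'):
    z=np.load(cam+'.npz');P=z['P'];im=z['im'];d=z['d']
    near=(d>0)&(np.hypot(P[...,0]-.6,P[...,1])<.075)&(P[...,2]>.007)
    near&=~((P[...,1]>.055)|(P[...,1]<-.06))
    b=near&(P[...,2]<.018);l=near&(P[...,2]>.03)
    B=P[b].astype(np.float32)
    (c,r)=cv2.minEnclosingCircle(np.ascontiguousarray(B[:,:2]));print(cam,b.sum(),'base',np.round(c,4),round(r,4),np.round(B.mean(0),4),B.min(0),B.max(0))
    L=P[l];m=L.mean(0);u,s,v=np.linalg.svd(L-m,full_matrices=False)
    print('lid',l.sum(),np.round(m,4),'n',np.round(v[2],3),s/np.sqrt(len(L)),L.min(0),L.max(0), 'yaw',np.degrees(np.arctan2(v[2][1],v[2][0])))
    for lo in(.03,.045,.06,.075):
        k=L[(L[:,2]>lo)&(L[:,2]<lo+.015)];print(lo,len(k),np.round(k.mean(0),4),k[:,1].min(),k[:,1].max())
E
```

```text
top 827 base [ 0.5864 -0.0081] 0.0395 [ 0.5847 -0.0076  0.0127] [ 0.5473406  -0.04513286  0.00736262] [0.624705   0.02936913 0.01785102]
lid 293 [ 0.6242 -0.0025  0.0645] n [-0.987 -0.135  0.091] [0.01980494 0.01744596 0.00178802] [ 0.61754677 -0.03819758  0.03016583] [0.63449918 0.03406684 0.09065999] yaw -172.23398190401764
0.03 50 [ 0.6221 -0.0023  0.0371] -0.03733503213153366 0.030250770823227136
0.045 62 [ 0.6227 -0.0033  0.0521] -0.03819757768512871 0.034066843537645664
0.06 77 [ 0.6242 -0.0025  0.0674] -0.03634984118901291 0.032657917106640386
0.075 102 [ 0.6259 -0.0021  0.0829] -0.03051020414446303 0.026745360014553937
scene 399 base [ 0.5876 -0.0044] 0.0419 [0.5769 0.001  0.0122] [ 0.54786587 -0.04238332  0.00743338] [0.62895465 0.03287161 0.01745291]
lid 354 [0.6275 0.0054 0.0603] n [-0.987 -0.162 -0.005] [0.01987183 0.01652631 0.00153218] [ 0.6174539  -0.03365113  0.03048261] [0.63365955 0.03771884 0.08875659] yaw -170.67736627249081
0.03 82 [0.6276 0.003  0.0377] -0.03332625344730644 0.03665510405919464
0.045 93 [0.6276 0.0065 0.0531] -0.03365112877048604 0.03771884412115861
0.06 94 [0.6275 0.0078 0.0676] -0.033382739665362426 0.03679425137799286
0.075 85 [0.6271 0.0041 0.0817] -0.024981625811833053 0.0270809974959228
```

servo_tool(
  motion=[-1,0.5,-0.31,0,0.13,-1,1,-0.62,0,0.262,-1,1,-0.62,0,0.262],
)

```text
time: 0.78
tool_pos: [0.3054, -0.4724, 0.2314]
tool_rot: [0.0, 0.997, 0.076, 0.0]
contact_force: [-1.6, -0.7, -1.0]
gripper_width: 0.378
grasp_force: 0.0
```

servo_tool(
  motion=[-1,0.36,-0.35,0,0,-1,0.73,-0.7,0,0,-1,0.91,-0.87,0,0],
)

```text
time: 1.15
tool_pos: [0.3974, -0.3536, 0.2315]
tool_rot: [0.0, 0.997, 0.076, 0.0]
contact_force: [0.7, -0.5, -0.5]
gripper_width: 0.002
grasp_force: 0.0
```

servo_tool(
  motion=[-1,0.36,-0.35,0,0,-1,0.73,-0.7,0,0,-1,0.91,-0.87,0,0],
)

```text
time: 1.52
tool_pos: [0.4901, -0.2341, 0.2316]
tool_rot: [0.0, 0.997, 0.076, 0.0]
contact_force: [-0.5, 1.2, -1.5]
gripper_width: 0.003
grasp_force: 0.0
```

servo_tool(
  motion=[-1,0.36,-0.35,0,0,-1,0.73,-0.7,0,0,-1,0.91,-0.87,0,0],
)

```text
time: 1.9
tool_pos: [0.5828, -0.1145, 0.2313]
tool_rot: [0.0, 0.997, 0.076, 0.0]
contact_force: [-0.8, -1.1, 0.3]
gripper_width: -0.003
grasp_force: 0.0
```

servo_tool(
  motion=[-1,0.36,-0.35,0,0,-1,0.73,-0.7,0,0,-1,0.91,-0.87,0,0,-1,0.91,-0.87,0,0],
)

```text
time: 2.4
tool_pos: [0.6748, 0.0044, 0.2308]
tool_rot: [0.0, 0.997, 0.076, -0.0]
contact_force: [-0.0, 0.7, -0.1]
gripper_width: 0.005
grasp_force: 0.0
```

servo_tool(
  motion=[-1,0,0,0.4,0,-1,0,0,0.8,0,-1,0,0,0.8,0],
)

```text
time: 2.78
tool_pos: [0.6699, 0.0022, 0.1298]
tool_rot: [-0.001, 0.997, 0.074, -0.005]
contact_force: [0.1, -0.4, 0.2]
gripper_width: 0.001
grasp_force: 0.0
```

servo_tool(
  motion=[-1,0,0,0.52,0,-1,-0.08,0,0.52,0,-1,-0.16,0,0.52,0,-1,-0.16,0,0.52,0],
)

```text
time: 3.28
tool_pos: [0.6564, -0.0002, 0.077]
tool_rot: [0.001, 0.997, 0.074, 0.003]
contact_force: [0.1, 0.3, 1.3]
gripper_width: -0.001
grasp_force: 0.0
```

servo_tool(
  motion=[-1,-0.07,0,0,0,-1,-0.13,0,0,0,-1,-0.2,0,0,0,-1,-0.27,0,0.01,0,-1,-0.27,0,0.01,0],
)

```text
time: 3.9
tool_pos: [0.6218, -0.0045, 0.0713]
tool_rot: [-0.0, 0.997, 0.074, -0.001]
contact_force: [-0.1, 0.9, -0.2]
gripper_width: 0.002
grasp_force: 0.0
```

```bash
python3 - <<'E'
from h import *
im,d=eyes.grab_frame('scene');cv2.imwrite('pics/s2.png',cv2.resize(im[120:280,180:380,::-1],(800,640))[:600]);print(manip.state()['tool_pos'],manip.state()['contact_force'])
E
```

```text
[ 0.62222548 -0.004427    0.0714007 ] [-0.69427668  0.19767541  0.39915832]
```

View pics/s2.png

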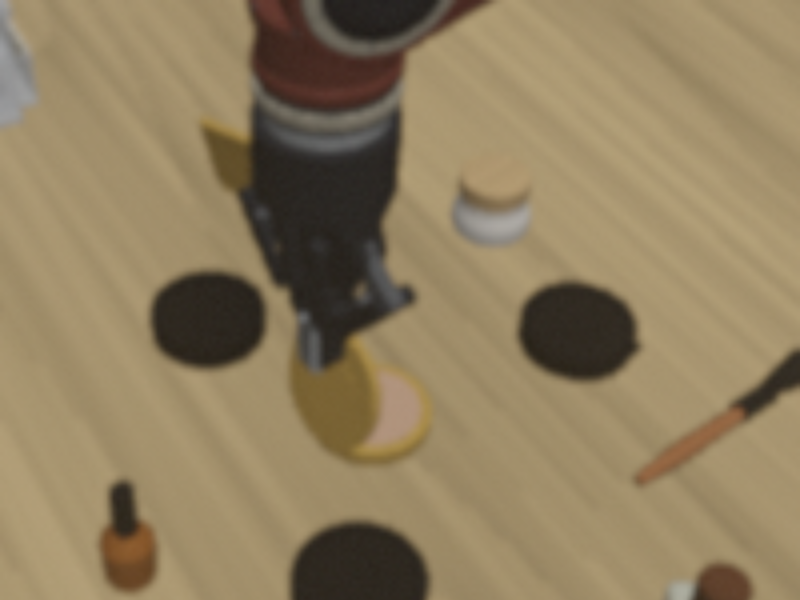

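The finger is on the lid's outer face at crop pixel (320,360). The lid is tipping forward at about 70–75° and nothing else has moved, so I'll follow the arc down.

servo_tool(
  motion=[-1,-0.055,-0.01,0.013,0,-1,-0.12,-0.02,0.033,0,-1,-0.18,-0.03,0.063,0,-1,-0.235,-0.03,0.1,0,-1,-0.28,-0.03,0.14,0],
)

```text
time: 4.58
tool_pos: [0.5884, -0.0059, 0.0545]
tool_rot: [-0.0, 0.997, 0.074, -0.0]
contact_force: [-1.0, 0.6, 0.1]
gripper_width: 0.001
grasp_force: 0.1
```

servo_tool(
  motion=[-1,-0.045,0,0.053,0,-1,-0.08,0,0.11,0,-1,-0.11,0,0.165,0,-1,-0.13,0,0.225,0,-1,-0.13,0,0.225,0],
)

```text
time: 5.2
tool_pos: [0.5728, -0.0081, 0.0269]
tool_rot: [-0.0, 0.997, 0.074, -0.001]
contact_force: [0.3, 0.0, 0.3]
gripper_width: 0.003
grasp_force: 0.0
```

servo_tool(
  motion=[-1,0,0,0.025,0,-1,0,0,0.04,0,-1,0,0,0.055,0,-1,0,0,0.06,0,-1,0,0,0.06,0],
)

```text
time: 5.82
tool_pos: [0.5736, -0.0082, 0.0207]
tool_rot: [-0.0, 0.997, 0.074, 0.0]
contact_force: [0.8, 0.8, 0.6]
gripper_width: 0.001
grasp_force: 0.0
```

servo_tool(
  motion=[-1,0,0,0.006,0,-1,0,0,0.006,0],
)

```text
time: 6.08
tool_pos: [0.5735, -0.0082, 0.02]
tool_rot: [-0.0, 0.997, 0.074, -0.0]
contact_force: [-0.3, 0.4, 0.1]
gripper_width: -0.003
grasp_force: 0.0
```

servo_tool(
  motion=[-1,0,0,0.008,0,-1,0,0,0.008,0],
)

```text
time: 6.32
tool_pos: [0.5737, -0.0082, 0.0195]
tool_rot: [0.0, 0.997, 0.074, -0.0]
contact_force: [-1.2, 0.2, 3.9]
gripper_width: 0.0
grasp_force: 1.9
```

servo_tool(
  motion=[-1,0,0,0.006,0,-1,0,0,0.006,0],
)

```text
time: 6.58
tool_pos: [0.5737, -0.0082, 0.0193]
tool_rot: [0.0, 0.997, 0.074, -0.0]
contact_force: [-4.7, -0.4, 8.4]
gripper_width: 0.004
grasp_force: 3.9
```

The stop is firm at z = 19.3 mm, so the lid is shut. I'll lift off straight up.

servo_tool(
  motion=[-1,0,0,-0.02,0,-1,0,0,-0.1,0,-1,0,0,-0.4,0,-1,0,0,-0.9,0,-1,0,0,-0.9,0],
)

```text
time: 7.2
tool_pos: [0.5779, -0.0088, 0.1335]
tool_rot: [0.001, 0.997, 0.074, 0.006]
contact_force: [0.5, -0.1, -0.4]
gripper_width: 0.0
grasp_force: 0.0
```

servo_tool(
  motion=[-1,0,0,-0.5,0,-1,-0.4,0.4,-0.9,0,-1,-0.8,0.8,-0.9,0,-1,-1,1,-0.9,0,-1,-1,1,-0.9,0],
)

```text
time: 7.82
tool_pos: [0.4711, -0.147, 0.2342]
tool_rot: [0.0, 0.997, 0.072, 0.0]
contact_force: [0.2, 0.1, -0.2]
gripper_width: -0.0
grasp_force: 0.0
```

```bash
python3 - <<'E'
from h import *
out=[]
for cam in('scene','top'):
    im,d=eyes.grab_frame(cam);P=pts(cam,d);P0=np.load(cam+'.npz')['P']
    k=(d>0)&(np.hypot(P[...,0]-.585,P[...,1]+.006)<.05)&(P[...,2]>.007)&(P[...,2]<.1)
    t=k&(np.hypot(P[...,0]-.585,P[...,1]+.006)<.03)
    A=np.c_[P[t][:,:2]-[.585,-.006],np.ones(t.sum())];s=np.linalg.lstsq(A,P[t][:,2],rcond=None)[0]
    B=np.ascontiguousarray(P[k][:,:2].astype(np.float32))
    print(cam,k.sum(),'plane',np.round(s,4),'maxz',P[k][:,2].max(),cv2.minEnclosingCircle(B))
    out.append(cv2.resize(im[100:300,120:420,::-1],(450,300),interpolation=cv2.INTER_CUBIC))
cv2.imwrite('pics/f.png',np.vstack(out));print(manip.state()['tool_pos'])
E
```

```text
scene 673 plane [-0.0019 -0.0055  0.0195] maxz 0.02270376356470838 ((0.5859448909759521, -0.005555597133934498), 0.039610035717487335)
top 866 plane [-0.0032  0.0074  0.0201] maxz 0.02621990816163633 ((0.5862240791320801, -0.006926680449396372), 0.0398065447807312)
[ 0.47237156 -0.14479321  0.23377746]
```

View pics/f.png

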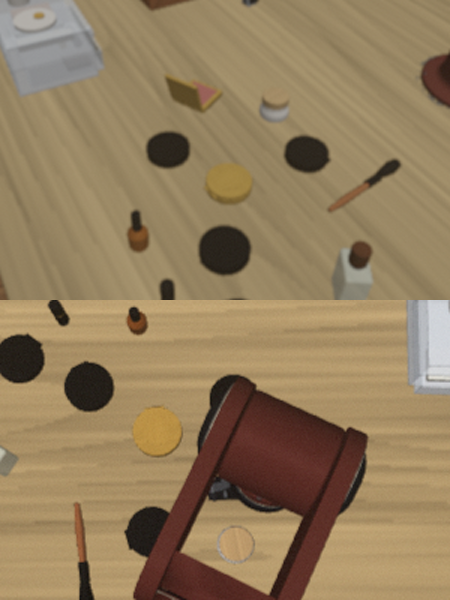

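The round gold compact is shut and flat at its original place, at (229,183) in the scene view. The square one is still open at (193,92), and the other items shown in the crop haven't moved.

```bash
python3 -c "
from plant import job_done
print(job_done())"
```

```text
the job is handed in; nothing more can be done
None
```

The round compact's lid is fully shut and the compact is where it stood. The square compact is still open, nothing else I could see was disturbed, the arm is withdrawn and the job is handed in at about 8 s.

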